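# Stroke the lids of a small-parts box shut

### The job

The four lids of the dark grey small-parts box were left ajar. Run the fingertips lightly along the tops of the lids, starting at the end with the wire loop, so that the lids go fully shut one after another down to the plain end; grasp and lift nothing. Do not throw a lid wide open, do not press hard, and leave the box and the things round it where they are.

Things in the scene. Friction and masses are not known exactly. Their poses are not given: they have to be found in the camera images.
- parts_box: loose dark grey sheet-metal small-parts box, about 2 kg, full, 180 (x) x 50 (y) x 32 mm high with its lids shut. Origin: centre of its underside; z up; x runs along the row of four lids from the end with the wire loop (steel half ring standing 18 mm out of the end face, 15 mm up) to the plain end. Shut lids lie level, tops 32 mm above the bench, one every 44 mm
- lid1 (a joint): hinge angle of the first (next to the wire loop) lid, a bare metal plate 40 (x) x 48 (y) x 3 mm: 0 = shut, grows as the free edge rises; starts ajar at 0.35 to 0.65, stays where it is left; about 1 N turns it. Hinge line across the row at box x = -86 mm, z = 29.5 mm; the lid reaches from there towards the plain end
- lid1_edge (a point): middle of the free edge of the first (next to the wire loop) lid, on its upper face, 42 mm from its hinge line
- lid2 (a joint): hinge angle of the second lid, a bare metal plate 40 (x) x 48 (y) x 3 mm: 0 = shut, grows as the free edge rises; starts ajar at 0.35 to 0.65, stays where it is left; about 1 N turns it. Hinge line across the row at box x = -42 mm, z = 29.5 mm; the lid reaches from there towards the plain end
- lid2_edge (a point): middle of the free edge of the second lid, on its upper face, 42 mm from its hinge line
- lid3 (a joint): hinge angle of the third lid, a bare metal plate 40 (x) x 48 (y) x 3 mm: 0 = shut, grows as the free edge rises; starts ajar at 0.35 to 0.65, stays where it is left; about 1 N turns it. Hinge line across the row at box x = 2 mm, z = 29.5 mm; the lid reaches from there towards the plain end
- lid3_edge (a point): middle of the free edge of the third lid, on its upper face, 42 mm from its hinge line
- lid4 (a joint): hinge angle of the fourth (at the plain end) lid, a bare metal plate 40 (x) x 48 (y) x 3 mm: 0 = shut, grows as the free edge rises; starts ajar at 0.35 to 0.65, stays where it is left; about 1 N turns it. Hinge line across the row at box x = 46 mm, z = 29.5 mm; the lid reaches from there towards the plain end
- lid4_edge (a point): middle of the free edge of the fourth (at the plain end) lid, on its upper face, 42 mm from its hinge line
- pliers: pliers with red grips, 40 x 156 x 11 mm, lying beside the box. Bystander, loose; origin: centre of its underside
- nut_1: big plain steel nut, 19 x 22 x 16 mm, standing near the box. Bystander, loose; origin: centre of its underside
- hex_key: steel hex key, 32 x 89 x 9 mm, lying near the box. Bystander, loose; origin: centre of its underside
- bar_stub: turned steel stub with a shoulder, 30 mm across, 54 mm high, standing upright beside the box. Bystander, loose; origin: centre of its underside
- walnut_blank: dark wooden blank, 52 x 160 x 34 mm. Bystander, loose; origin: centre of its underside
- tape_roll: roll of tape lying flat, 78 mm across, 20 mm high. Bystander, loose; origin: centre of its underside
- marker: white marker pen with a black cap, 21 x 135 x 18 mm. Bystander, loose; origin: centre of its underside
- driver_orange: screwdriver with an orange grip, 24 x 178 x 25 mm. Bystander, loose; origin: centre of its underside

How it is judged:
By the outcome, as a careful person would: the job done as asked, in the order asked, and still so for the second after the job is handed in, with the robot touching nothing.
It also fails if it takes over 38 s, if anything falls off the work surface, if the arm or the gripper's body presses on something with over 40 N, if the wrist force passes 120 N, or if a joint passes its speed limit or range.

### The arm

A 6-joint arm with a two-finger parallel gripper is mounted at the origin on a cart in front of the work surface, level with it; the furniture and walls round the work are solid. World frame = base frame: x ahead of the robot, y to its left, z up, the work surface at z = 0. Lengths are in m, angles in rad, forces in N, time in s.
With the tool pointing down it reaches from about 0.275 to 0.725 m from the base axis. Payload 15.9 kg.
Tool frame: the origin (TCP) lies between the finger pads; the fingertips stand 17 mm ahead of it and the grasp point (between the pads) lies 2 mm behind it; z points along the fingers, y is the line along which they close (so a half turn about z gives the same grasp; the last joint's range is limited). The gripper opens to 85 mm and grips with 20 to 120 N. Pads are 22 mm wide; open, the fingers measure 114 mm over their backs; the gripper's body (76 mm by 85 mm) begins 54 mm behind the grasp point. The pads swing forward as they close: fully open they stand 13 mm farther back than shut.
Start: joints at [-1.126, 0.213, -0.034, 1.323, 0, 1.571], TCP at [0.215, -0.451, 0.248] pointing down, gripper open.
Joint ranges: [-2.98, 2.98], [-0.74, 1.72], [-1.14, 1.35], [-2.1, 2.04], [-1.57, 1.44], [-3.14, 3.14]. Speed limits (rad/s): [1.89, 1.89, 2.39, 2.57, 3.14, 3.14].

### API

Orientations are given as a 3x3 rotation matrix whose columns are the frame's x, y, z axes.
In Python, from station import * gives the robot as it stands.
- The arm moves only by the tool send_rows, never from a script. Its argument "commands" is text: rows parted by semicolons, each of 7 numbers parted by spaces: the shift along the tool's x, y, z in m, then the turn, a rotation vector about the tool's x, y, z in rad, then the gripper command: -1 is shut, 1 is fully open, values between are in proportion. A call has 1 to 12 rows; each row is the pose to reach, as a shift and turn from the pose commanded when the call began, along the tool's axes at that moment; what a row does not reach only later rows make up. A row lasts 1/12 s, in which the tool goes at most 41.7 mm and 7.16 degrees, less where a joint would pass 70% of its speed; a pose out of reach is approached as far as the arm can. A call with a gripper value outside its range is refused whole. The fingers move at their own pace and stop on an object; "grip_force" is the grip in N (left out, the last holds). Time passes only in rows, so rows that repeat a pose let the fingers close. It gives the time, the measured TCP pose, the force, the opening and the grip force at its end, in the units of the state.
- get_state(): the state, without advancing time (a new reading comes with each control period).
- capture(name): name is "side" or "top" or "wrist"; returns the picture (400x640x3 uint8, red, green, blue); there is no depth.
- calibration(name): a dict with "fov_y" (degrees; the focal length in pixels is half the picture's height over the tangent of half this angle, whatever the lens; pixels are square), "cx", "cy" (the principal point, pixels), "origin" and "attitude" of the camera in the world. Camera axes: x right, y down, z forward; pixel columns grow to the right and rows downward; lengths in m; the calibration is good to about 2 mm. The wrist camera is an equidistant fisheye: a pixel r from the principal point sees the ray r / f radians off the axis. A picture is of the moment at which its call begins: read the wrist's pose just before it. calibration takes no time and is no camera call; for the wrist camera it gives the pose at the moment of the call.
- hand_in(): hands the job in; it is judged then, once.
The state is a dict: "clock": time; "joint_pos": joint angles; "joint_vel": joint speeds; "effort": joint torques, N m; "eef_pos": TCP position; "tcp_rot": TCP orientation; "wrist_force": force on the tool from outside, world axes, zero at the start; "torque": the same for the moment, N m; "finger_gap": finger opening in m; "gripper_force": force on a finger pad.
Only numpy, scipy, OpenCV 4.12 (cv2) and the standard library are available. Lean on these libraries where they do the work, as an engineer would, in place of code of your own. Each camera call takes 0.05 s, during which the arm holds its last target. There are 200 camera calls.

## Working session

There is one attempt and no reset: what is moved stays moved. The work goes in short steps, Python scripts to look and compute and a tool call to move; the robot and the scene stay as the last step left them, time stands still between calls to the robot, and variables do not carry over. Pictures are saved under pics/ and viewed, at most 10 in all, crops included, and the job is handed in when it is done.

Besides the shell and the picture viewer there is one more tool, called by a JSON object that holds its "op" and its "data", one argument or row to a line. send_rows: Moves the arm, as the interface text tells. Its arguments: {"type":"object","properties":{"commands":{"type":"string"},"grip_force":{"type":"number"}},"required":["commands"]}

```bash
mkdir -p pics
python3 - <<'E'
from station import *
import cv2
s=get_state();print({k:s[k] for k in('clock','eef_pos','tcp_rot','finger_gap')})
for n in('top','side'):
    im=capture(n);cv2.imwrite(f'pics/{n}0.png',im[:,:,::-1]);print(n,calibration(n))
E
```

```text
{'clock': 0.0, 'eef_pos': array([ 0.21499176, -0.4510422 ,  0.24780871]), 'tcp_rot': array([[ 9.02704214e-01,  4.30261387e-01, -4.90409733e-04],
       [ 4.30261666e-01, -9.02703589e-01,  1.06274106e-03],
       [ 1.45618150e-05, -1.17034534e-03, -9.99999315e-01]]), 'finger_gap': 0.08563755530146315}
top {'fov_y': 57.79573823470262, 'cx': 315.99360557065916, 'cy': 200.99237924174528, 'origin': array([ 0.32274548, -0.06182971,  1.07543498]), 'attitude': array([[ 0.0051918 , -0.979387  ,  0.20192609],
       [-0.99998263, -0.00452174,  0.00377947],
       [-0.00278851, -0.20194221, -0.97939347]])}
side {'fov_y': 43.32538955783929, 'cx': 317.09108095423744, 'cy': 192.03674822274002, 'origin': array([ 0.12097063, -1.03181508,  0.81120979]), 'attitude': array([[ 0.92118547, -0.24136612,  0.30522079],
       [-0.38865393, -0.53216884,  0.75215986],
       [-0.01911691, -0.81150399, -0.58403409]])}
```

View pics/top0.png

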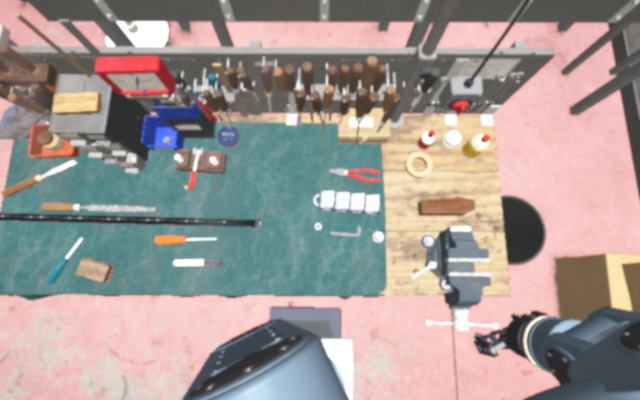

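View pics/side0.png

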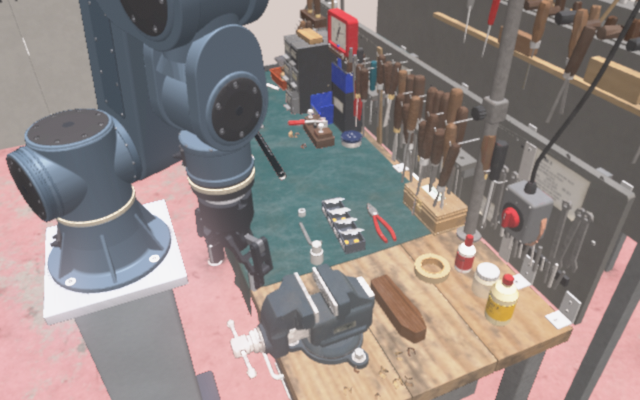

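The top view shows the box at about (318–380, 190–213) px, with the wire loop at its left (+y) end near (317,200). The pliers lie behind it, and the nut, hex key and stub in front. The side view shows the lids ajar at about (325–362, 197–250). I'll enlarge both.

Run:
```python
import cv2
t=cv2.imread('pics/top0.png')[160:250,300:400];s=cv2.imread('pics/side0.png')[185:275,290:400]
cv2.imwrite('pics/tc.png',cv2.resize(t,None,fx=6.6,fy=6.6,interpolation=cv2.INTER_CUBIC))
cv2.imwrite('pics/sc.png',cv2.resize(s,None,fx=6.6,fy=6.6,interpolation=cv2.INTER_CUBIC))
```

```text
(no output)
```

View pics/tc.png

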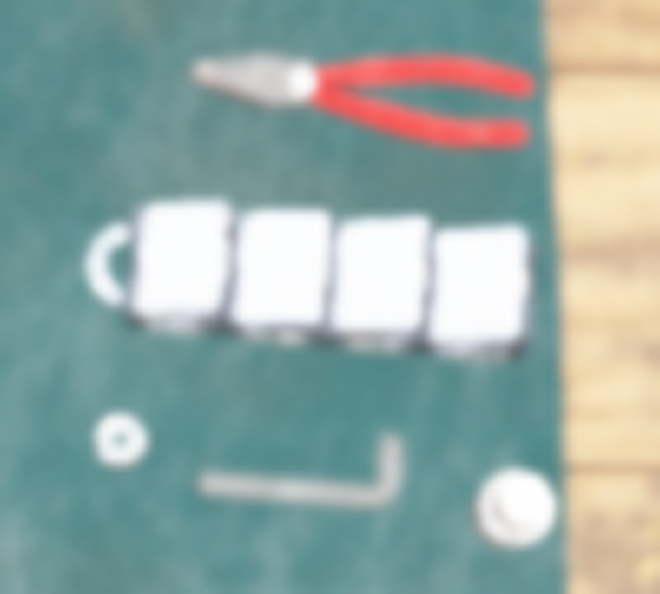

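View pics/sc.png

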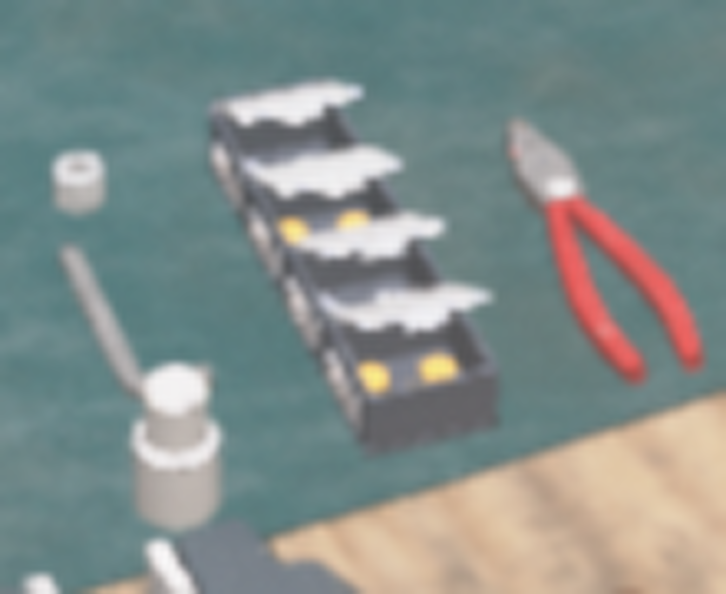

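Enlarged top view (crop px): lid hinge edges are lid1 (136,205)–(133,318), lid2 (237,212)–(231,325), lid3 (336,220)–(331,332) and lid4 (436,232)–(430,345). The loop apex is at (90,265). Enlarged side view: plain-end top corners are at about (365,410) and (497,372), with all lids clearly raised towards the plain end.

```bash
cat > h.py <<'E'
from station import *
import numpy as np
def ray(n,px):
    c=calibration(n);f=200/np.tan(np.radians(c['fov_y']/2))
    return c['origin'],c['attitude']@np.array([(px[0]-c['cx'])/f,(px[1]-c['cy'])/f,1.])
def plane(n,px,z):
    o,d=ray(n,px);return o+d*(z-o[2])/d[2]
def proj(n,P):
    c=calibration(n);f=200/np.tan(np.radians(c['fov_y']/2));v=c['attitude'].T@(P-c['origin'])
    return np.array([c['cx'],c['cy']])+f*v[:2]/v[2]
T=lambda u,v:(300+(u+.5)/6.6-.5,160+(v+.5)/6.6-.5)
S=lambda u,v:(290+(u+.5)/6.6-.5,185+(v+.5)/6.6-.5)
E
python3 - <<'E'
from h import *
from scipy.optimize import least_squares
xs=[-.086,-.042,.002,.046]
H=[((136,205),(133,318)),((237,212),(231,325)),((336,220),(331,332)),((436,232),(430,345))]
for x,(a,b) in zip(xs,H):
    A,B=plane('top',T(*a),.031),plane('top',T(*b),.031);print(x,A.round(4),B.round(4),np.linalg.norm(A-B).round(4),((A+B)/2).round(4))
print('loop',plane('top',T(90,265),.015).round(4))
print('plain',plane('side',S(365,410),.03).round(4),plane('side',S(497,372),.03).round(4))
for n,p,z in(('nut',(121,440),.016),('stub',(517,507),.054),('hexa',(390,435),.005),('pl',(525,135),.011),('plt',(195,70),.005)):print(n,plane('top',T(*p),z).round(3))
# fit
def res(q,show=0):
    bx,by,yaw,*ang=q;ax=np.array([np.cos(yaw),np.sin(yaw),0]);ay=np.array([-ax[1],ax[0],0]);o=np.array([bx,by,0])
    W=lambda x,y,z:o+ax*x+ay*y+np.array([0,0,z])
    r=[]
    for x,(a,b) in zip(xs,H):
        for p,y in((a,.024),(b,-.024)): r.append(proj('top',W(x+.001,y,.032))-T(*p))
    r.append(proj('side',W(.09,-.025,.029))-S(365,410));r.append(proj('side',W(.09,.025,.029))-S(497,372))
    r.append(proj('top',W(-.108,0,.015))-T(90,265))
    E=[((272,125),(362,92)),((292,195),(402,162)),((330,258),(445,226)),((365,328),(492,295))]
    for x,t,(a,b) in zip(xs,ang,E):
        c,s=np.cos(t),np.sin(t)
        for p,y in((a,-.024),(b,.024)):
            r.append((proj('side',W(x+.042*c-.0025*s,y,.0295+.042*s+.0025*c))-S(*p)))
    return np.array(r).ravel()
f=least_squares(res,[.5,-.13,-1.6,.5,.5,.5,.5],loss='soft_l1');print(f.x.round(4),res(f.x).reshape(-1,2).round(1).tolist())
E
```

```text
-0.086 [ 0.5694 -0.07    0.031 ] [ 0.5179 -0.0689  0.031 ] 0.0516 [ 0.5437 -0.0694  0.031 ]
-0.042 [ 0.5664 -0.1153  0.031 ] [ 0.5149 -0.1124  0.031 ] 0.0516 [ 0.5407 -0.1138  0.031 ]
0.002 [ 0.5629 -0.1596  0.031 ] [ 0.512  -0.1567  0.031 ] 0.0511 [ 0.5375 -0.1582  0.031 ]
0.046 [ 0.5576 -0.2043  0.031 ] [ 0.5063 -0.2005  0.031 ] 0.0515 [ 0.532  -0.2024  0.031 ]
loop [ 0.5452 -0.0494  0.015 ]
plain [ 0.5038 -0.2509  0.03  ] [ 0.5549 -0.2519  0.03  ]
nut [ 0.465 -0.064  0.016]
stub [ 0.432 -0.233  0.054]
hexa [ 0.47  -0.185  0.005]
pl [ 0.608 -0.249  0.011]
plt [ 0.64  -0.097  0.005]
[ 0.5394 -0.1562 -1.6377  0.4645  0.4363  0.4981  0.5415] [[1.0, 0.1], [0.3, -1.2], [0.5, 0.0], [0.5, -1.2], [0.4, -0.1], [0.3, -1.2], [0.2, -0.9], [0.3, -2.1], [0.6, -2.0], [0.5, -1.2], [-0.3, -0.5], [-5.4, -0.3], [-1.2, 0.7], [-2.2, -0.2], [-0.6, 0.6], [-1.7, -0.1], [-0.4, 0.3], [-0.3, -0.1], [-0.4, 0.2]]
```

```bash
cat >> h.py <<'E'
C=np.array([.5372,-.1563]);YAW=-1.652
AX=np.array([np.cos(YAW),np.sin(YAW),0]);AY=np.array([-AX[1],AX[0],0])
RT=np.column_stack([-AX,np.cross([0,0,-1.],-AX),[0,0,-1.]])
def goal(bx,by,tipz,tip=.017):
    from scipy.spatial.transform import Rotation as Ro
    s=get_state();P=np.array([*C,0])+AX*bx+AY*by+[0,0,tipz+tip]
    R=s['tcp_rot'];return (R.T@(P-s['eef_pos'])).round(4),Ro.from_matrix(R.T@RT).as_rotvec().round(4),P.round(4)
def here(tip=.017):
    s=get_state();d=s['eef_pos']-[*C,0]
    return s['clock'],(d@AX).round(4),(d@AY).round(4),(d[2]-tip).round(4),s['wrist_force'].round(2),s['finger_gap']
E
python3 -c "
from h import *
print(goal(-.064,0,.215));print(goal(-.064,0,.09))"
```

```text
(array([ 0.4498, -0.1828,  0.016 ]), array([-9.0000e-04, -5.0000e-04, -1.0448e+00]), array([ 0.5424, -0.0925,  0.232 ]))
(array([ 0.4498, -0.1827,  0.141 ]), array([-9.0000e-04, -5.0000e-04, -1.0448e+00]), array([ 0.5424, -0.0925,  0.107 ]))
```

{"op": "send_rows", "data": {
  "commands": "0.02 -0.008 0 0 0 -0.05 -1;0.055 -0.022 0 0 0 -0.14 -1;0.093 -0.038 0 0 0 -0.24 -1;0.131 -0.053 0 0 0 -0.34 -1;0.169 -0.069 0 0 0 -0.44 -1;0.207 -0.084 0 0 0 -0.54 -1;0.245 -0.1 0 0 0 -0.64 -1;0.283 -0.115 0.01 0 0 -0.74 -1;0.321 -0.13 0.015 0 0 -0.84 -1;0.359 -0.146 0.016 0 0 -0.94 -1;0.397 -0.162 0.016 0 0 -1.045 -1;0.43 -0.175 0.016 0 0 -1.045 -1",
  "grip_force": 20
}}

```text
clock: 1.1
eef_pos: [0.529, -0.1059, 0.2319]
tcp_rot: [[0.073, 0.997, -0.001], [0.997, -0.073, 0.0], [0.0, -0.001, -1.0]]
wrist_force: [0.5, -1.1, 0.3]
finger_gap: -0.0002
gripper_force: 0.0
```

```bash
python3 -c "
from h import *
import cv2
print(here());print(goal(-.064,0,.09))"
```

```text
(1.1, np.float64(-0.0496), np.float64(-0.0122), np.float64(0.2149), array([ 0.49, -1.15,  0.26]), -0.0001975995927497608)
(array([0.0143, 0.0124, 0.1249]), array([-0.0006, -0.0002,  0.0081]), array([ 0.5424, -0.0925,  0.107 ]))
```

{"op": "send_rows", "data": {
  "commands": "0.005 0.004 0.01 0 0 0.008 -1;0.01 0.009 0.03 0 0 0.008 -1;0.014 0.012 0.055 0 0 0.008 -1;0.0143 0.0124 0.08 0 0 0.008 -1;0.0143 0.0124 0.105 0 0 0.008 -1;0.0143 0.0124 0.12 0 0 0.008 -1;0.0143 0.0124 0.13 0 0 0.008 -1;0.0143 0.0124 0.13 0 0 0.008 -1"
}}

```text
clock: 1.77
eef_pos: [0.5402, -0.095, 0.1003]
tcp_rot: [[0.089, 0.996, -0.003], [0.996, -0.089, 0.001], [0.0, -0.003, -1.0]]
wrist_force: [-0.6, 0.2, -0.7]
finger_gap: -0.0002
gripper_force: 0.0
```

```bash
python3 -c "
from h import *
import cv2
print(here());print(goal(-.06,0,.032))
s=capture('side')[170:270,280:410];w=capture('wrist')
cv2.imwrite('pics/s1.png',cv2.resize(s,None,fx=6,fy=6,interpolation=2)[:,:,::-1]);cv2.imwrite('pics/w1.png',w[:,:,::-1]);print(here())"
```

```text
(1.7667, np.float64(-0.0613), np.float64(-0.002), np.float64(0.0833), array([-0.57,  0.22, -0.72]), -0.00020947991634623543)
(array([-0.0013,  0.0022,  0.0513]), array([-0.0033, -0.0003, -0.0081]), array([ 0.5421, -0.0965,  0.049 ]))
(1.8667, np.float64(-0.0612), np.float64(-0.0005), np.float64(0.0858), array([-0.48,  0.27, -0.46]), 3.667839969107085e-05)
```

View pics/s1.png

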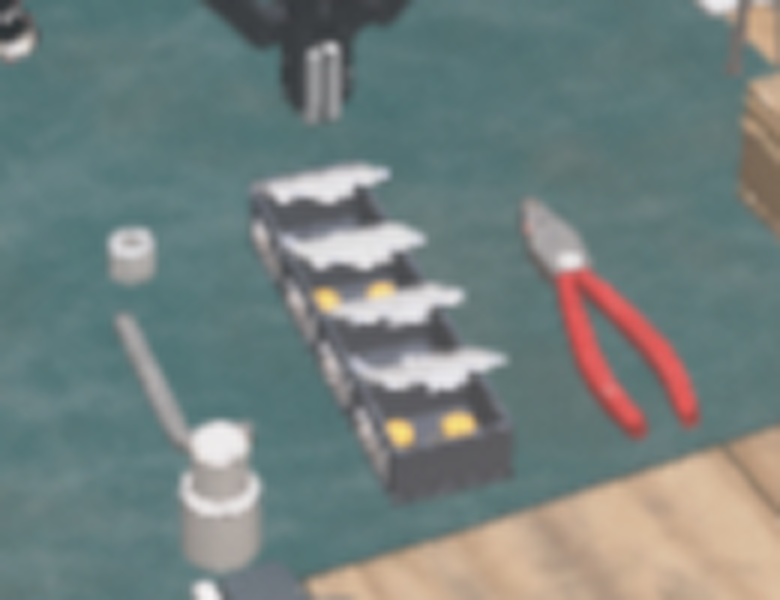

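View pics/w1.png

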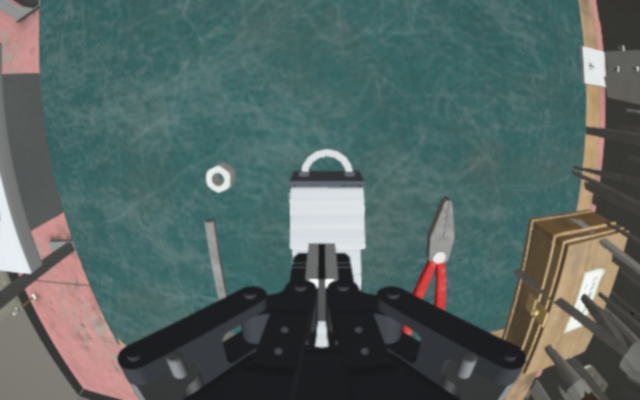

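Side crop: the shut fingertips are at (323,122), above lid1, and nothing has been disturbed. Wrist view: the loop is at (327,155), the box end rim at rows 172–186 (columns 290–364), and lid1 spans rows 186–249. The fingertips are laterally centred at column 323. I'll check these against my box pose.

Run:
```python
from h import *
c=calibration('wrist');f=200/np.tan(np.radians(c['fov_y']/2))
def fish(px,z):
    u=np.array(px)-[c['cx'],c['cy']];r=np.hypot(*u);a=r/f
    d=c['attitude']@np.array([*(u/r*np.sin(a)),np.cos(a)]);return c['origin']+d*(z-c['origin'][2])/d[2]
def box(P):d=P-[*C,0];return (d@AX*1e3).round(1),(d@AY*1e3).round(1)
for n,p,z in(('loop',(327,151),.015),('endL',(291,173),.03),('endR',(363,172),.03),('hL',(290,187),.032),('hR',(364,186),.032),('edgeL',(290,249),.05),('edgeR',(366,249),.05)):print(n,box(fish(p,z)))
s=get_state();B=np.array([*C,0])
P=s['eef_pos']+s['tcp_rot'][:,2]*.017
print('tip pred',proj('side',P),'seen',(280+323/6,170+122/6));print(goal(-.06,0,.032))
```

```text
loop (np.float64(-106.1), np.float64(3.7))
endL (np.float64(-94.1), np.float64(-20.3))
endR (np.float64(-94.4), np.float64(27.2))
hL (np.float64(-85.1), np.float64(-21.0))
hR (np.float64(-85.4), np.float64(27.8))
edgeL (np.float64(-48.6), np.float64(-20.9))
edgeR (np.float64(-48.1), np.float64(28.3))
tip pred [332.07494488 187.52200552] seen (333.8333333333333, 190.33333333333334)
(array([-0.0012,  0.0005,  0.0538]), array([ 0.0002,  0.0001, -0.0081]), array([ 0.5421, -0.0965,  0.049 ]))
```

{"op": "send_rows", "data": {
  "commands": "0 0.001 0.01 0 0 -0.008 -1;0 0.002 0.022 0 0 -0.008 -1;0 0.002 0.03 0 0 -0.008 -1;0 0.002 0.034 0 0 -0.008 -1;0 0.002 0.036 0 0 -0.008 -1;-0.001 0.002 0.038 0 0 -0.008 -1;-0.001 0.002 0.04 0 0 -0.008 -1;-0.002 0.002 0.042 0 0 -0.008 -1;-0.002 0.002 0.044 0 0 -0.008 -1;-0.003 0.002 0.046 0 0 -0.008 -1;-0.003 0.002 0.046 0 0 -0.008 -1"
}}

```text
clock: 2.78
eef_pos: [0.5431, -0.0984, 0.056]
tcp_rot: [[0.081, 0.997, -0.0], [0.997, -0.081, 0.0], [-0.0, -0.0, -1.0]]
wrist_force: [0.1, -0.8, -0.6]
finger_gap: -0.0
gripper_force: 0.0
```

```bash
python3 -c "
from h import *
print(here());print(goal(-.058,.002,.032))"
```

```text
(2.7833, np.float64(-0.0582), np.float64(0.0012), np.float64(0.039), array([ 0.1 , -0.82, -0.63]), -3.1675734163797306e-05)
(array([-0.0002,  0.0008,  0.007 ]), array([-0.0003,  0.    ,  0.0002]), array([ 0.5439, -0.0987,  0.049 ]))
```

{"op": "send_rows", "data": {
  "commands": "0 0 0.001 0 0 0 -1;0 0 0.002 0 0 0 -1;0 0 0.003 0 0 0 -1;0 0 0.003 0 0 0 -1"
}}

```text
clock: 3.12
eef_pos: [0.5432, -0.0982, 0.0531]
tcp_rot: [[0.081, 0.997, -0.0], [0.997, -0.081, 0.0], [-0.0, -0.0, -1.0]]
wrist_force: [-1.1, 0.7, 0.6]
finger_gap: 0.0001
gripper_force: 0.0
```

{"op": "send_rows", "data": {
  "commands": "0 0 0.0007 0 0 0 -1;0 0 0.0014 0 0 0 -1;0 0 0.002 0 0 0 -1;0 0 0.002 0 0 0 -1"
}}

```text
clock: 3.45
eef_pos: [0.5432, -0.0983, 0.0512]
tcp_rot: [[0.081, 0.997, -0.0], [0.997, -0.081, 0.0], [0.0, -0.0, -1.0]]
wrist_force: [-1.1, -0.0, 0.0]
finger_gap: -0.0001
gripper_force: 0.0
```

{"op": "send_rows", "data": {
  "commands": "0 0 0.0005 0 0 0 -1;0 0 0.001 0 0 0 -1;0 0 0.001 0 0 0 -1"
}}

```text
clock: 3.7
eef_pos: [0.5432, -0.0983, 0.0502]
tcp_rot: [[0.081, 0.997, -0.0], [0.997, -0.081, 0.0], [0.0, -0.0, -1.0]]
wrist_force: [-0.3, 0.1, -0.5]
finger_gap: 0.0002
gripper_force: 0.0
```

{"op": "send_rows", "data": {
  "commands": "0 0 0.0005 0 0 0 -1;0 0 0.001 0 0 0 -1;0 0 0.001 0 0 0 -1"
}}

```text
clock: 3.95
eef_pos: [0.5432, -0.0983, 0.0492]
tcp_rot: [[0.081, 0.997, -0.0], [0.997, -0.081, -0.0], [-0.0, -0.0, -1.0]]
wrist_force: [-0.5, 0.8, 0.2]
finger_gap: 0.0002
gripper_force: 0.0
```

{"op": "send_rows", "data": {
  "commands": "0 0 0.0005 0 0 0 -1;0 0 0.001 0 0 0 -1;0 0 0.001 0 0 0 -1"
}}

```text
clock: 4.2
eef_pos: [0.5434, -0.0983, 0.0488]
tcp_rot: [[0.081, 0.997, 0.001], [0.997, -0.081, -0.0], [-0.0, 0.001, -1.0]]
wrist_force: [-4.2, -0.1, 9.4]
finger_gap: 0.0002
gripper_force: 5.1
```

```bash
python3 -c "
from h import *
import cv2
print(here())
s=capture('side')[185:255,300:390]
cv2.imwrite('pics/s2.png',cv2.resize(s,None,fx=8,fy=8,interpolation=2)[:,:,::-1]);print(here())"
```

```text
(4.2, np.float64(-0.0583), np.float64(0.0014), np.float64(0.0318), array([-4.21, -0.06,  9.39]), 0.00018426817736228525)
(4.25, np.float64(-0.0583), np.float64(0.0014), np.float64(0.0318), array([-3.33,  0.39,  9.86]), -3.7552029265545058e-06)
```

View pics/s2.png

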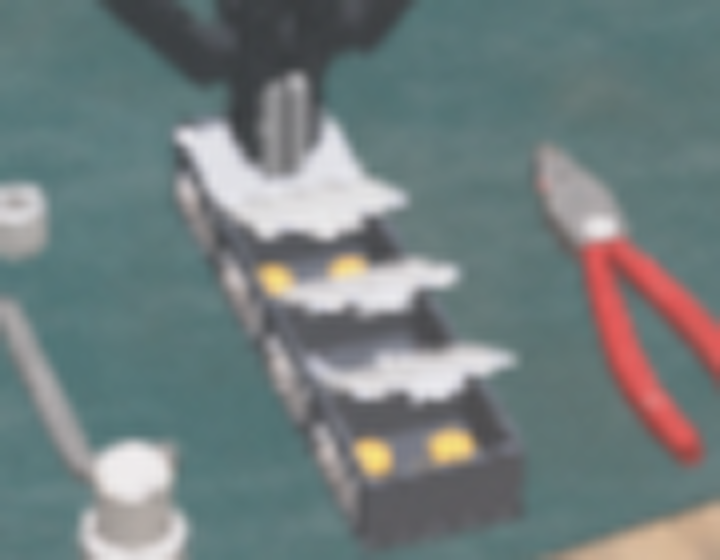

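Side crop: lid1 lies flat under the fingertips (about (285,170)), and lids 2–4 are still ajar. Firm contact is at TCP z of about 0.049. Next I'll lift clear, hop one pitch and close lid2.

{"op": "send_rows", "data": {
  "commands": "0 0 -0.008 0 0 0 -1;0 0 -0.02 0 0 0 -1;-0.004 0 -0.03 0 0 0 -1;-0.016 0 -0.031 0 0 0 -1;-0.03 0 -0.03 0 0 0 -1;-0.04 0 -0.026 0 0 0 -1;-0.042 0 -0.021 0 0 0 -1;-0.042 0 -0.017 0 0 0 -1;-0.043 0 -0.013 0 0 0 -1;-0.043 0 -0.009 0 0 0 -1;-0.044 0 -0.005 0 0 0 -1;-0.044 0 -0.0025 0 0 0 -1"
}}

```text
clock: 5.25
eef_pos: [0.5395, -0.1418, 0.0501]
tcp_rot: [[0.08, 0.997, -0.001], [0.997, -0.08, 0.0], [0.0, -0.001, -1.0]]
wrist_force: [-0.2, -1.1, 0.7]
finger_gap: -0.0002
gripper_force: 0.1
```

{"op": "send_rows", "data": {
  "commands": "0 0 0.0005 0 0 0 -1;0 0 0.001 0 0 0 -1;0 0 0.0015 0 0 0 -1;0 0 0.0018 0 0 0 -1;0 0 0.0018 0 0 0 -1"
}}

```text
clock: 5.67
eef_pos: [0.5398, -0.1421, 0.0491]
tcp_rot: [[0.081, 0.997, 0.0], [0.997, -0.081, -0.0], [-0.0, 0.0, -1.0]]
wrist_force: [-0.6, 0.1, -0.1]
finger_gap: -0.0002
gripper_force: 0.0
```

```bash
python3 -c "
from h import *
print(here());print(goal(-.014,.002,.032))"
```

```text
(5.6667, np.float64(-0.0144), np.float64(0.0014), np.float64(0.0321), array([-0.58,  0.14, -0.11]), -0.00020703323858863883)
(array([-0.0004,  0.0006,  0.0001]), array([0.0002, 0.0001, 0.0003]), array([ 0.5403, -0.1425,  0.049 ]))
```

Just short of firm contact, so another 0.5 mm.

{"op": "send_rows", "data": {
  "commands": "0 0 0.0002 0 0 0 -1;0 0 0.0004 0 0 0 -1;0 0 0.0004 0 0 0 -1"
}}

```text
clock: 5.92
eef_pos: [0.5398, -0.1421, 0.0489]
tcp_rot: [[0.081, 0.997, 0.0], [0.997, -0.081, -0.0], [-0.0, 0.0, -1.0]]
wrist_force: [-2.1, 1.0, 5.1]
finger_gap: -0.0
gripper_force: 2.6
```

{"op": "send_rows", "data": {
  "commands": "0 0 0.0002 0 0 0 -1;0 0 0.0003 0 0 0 -1;0 0 0.0003 0 0 0 -1"
}}

```text
clock: 6.17
eef_pos: [0.5399, -0.1421, 0.0489]
tcp_rot: [[0.081, 0.997, 0.001], [0.997, -0.081, -0.0], [-0.0, 0.001, -1.0]]
wrist_force: [-2.0, 1.2, 8.9]
finger_gap: 0.0
gripper_force: 4.5
```

{"op": "send_rows", "data": {
  "commands": "0 0 -0.008 0 0 0 -1;0 0 -0.02 0 0 0 -1;-0.004 0 -0.03 0 0 0 -1;-0.016 0 -0.031 0 0 0 -1;-0.03 0 -0.03 0 0 0 -1;-0.04 0 -0.026 0 0 0 -1;-0.042 0 -0.021 0 0 0 -1;-0.042 0 -0.017 0 0 0 -1;-0.043 0 -0.013 0 0 0 -1;-0.043 0 -0.009 0 0 0 -1;-0.044 0 -0.005 0 0 0 -1;-0.044 0 -0.0025 0 0 0 -1"
}}

```text
clock: 7.17
eef_pos: [0.5359, -0.1857, 0.0501]
tcp_rot: [[0.08, 0.997, -0.001], [0.997, -0.08, 0.0], [0.0, -0.001, -1.0]]
wrist_force: [0.7, -0.4, -0.1]
finger_gap: -0.0003
gripper_force: 0.1
```

{"op": "send_rows", "data": {
  "commands": "0 0 0.0005 0 0 0 -1;0 0 0.001 0 0 0 -1;0 0 0.0015 0 0 0 -1;0 0 0.002 0 0 0 -1;0 0 0.0022 0 0 0 -1;0 0 0.0022 0 0 0 -1"
}}

```text
clock: 7.67
eef_pos: [0.5363, -0.1859, 0.049]
tcp_rot: [[0.081, 0.997, 0.001], [0.997, -0.081, -0.0], [-0.0, 0.001, -1.0]]
wrist_force: [-1.0, 1.1, 4.3]
finger_gap: 0.0
gripper_force: 2.1
```

```bash
python3 -c "
from h import *
print(here())"
```

```text
(7.6667, np.float64(0.0296), np.float64(0.0015), np.float64(0.032), array([-0.96,  1.1 ,  4.25]), 1.5269557336122246e-05)
```

{"op": "send_rows", "data": {
  "commands": "0 0 0.0002 0 0 0 -1;0 0 0.0003 0 0 0 -1;0 0 0.0003 0 0 0 -1"
}}

```text
clock: 7.92
eef_pos: [0.5363, -0.1859, 0.0489]
tcp_rot: [[0.081, 0.997, 0.001], [0.997, -0.081, -0.0], [0.0, 0.001, -1.0]]
wrist_force: [-2.5, 1.1, 9.1]
finger_gap: 0.0004
gripper_force: 4.3
```

{"op": "send_rows", "data": {
  "commands": "0 0 -0.008 0 0 0 -1;0 0 -0.02 0 0 0 -1;-0.004 0 -0.03 0 0 0 -1;-0.016 0 -0.031 0 0 0 -1;-0.03 0 -0.03 0 0 0 -1;-0.04 0 -0.026 0 0 0 -1;-0.042 0 -0.021 0 0 0 -1;-0.042 0 -0.017 0 0 0 -1;-0.043 0 -0.013 0 0 0 -1;-0.043 0 -0.009 0 0 0 -1;-0.044 0 -0.005 0 0 0 -1;-0.044 0 -0.0025 0 0 0 -1"
}}

```text
clock: 8.92
eef_pos: [0.5324, -0.2295, 0.0501]
tcp_rot: [[0.08, 0.997, -0.001], [0.997, -0.08, 0.0], [0.0, -0.001, -1.0]]
wrist_force: [0.2, 0.0, 0.9]
finger_gap: -0.0001
gripper_force: 0.1
```

{"op": "send_rows", "data": {
  "commands": "0 0 0.0005 0 0 0 -1;0 0 0.001 0 0 0 -1;0 0 0.0015 0 0 0 -1;0 0 0.002 0 0 0 -1;0 0 0.0022 0 0 0 -1;0 0 0.0022 0 0 0 -1"
}}

```text
clock: 9.42
eef_pos: [0.5327, -0.2298, 0.0489]
tcp_rot: [[0.081, 0.997, 0.0], [0.997, -0.081, -0.0], [0.0, 0.0, -1.0]]
wrist_force: [-0.6, 1.2, 3.6]
finger_gap: -0.0
gripper_force: 2.0
```

{"op": "send_rows", "data": {
  "commands": "0 0 0.0002 0 0 0 -1;0 0 0.0003 0 0 0 -1;0 0 0.0003 0 0 0 -1"
}}

```text
clock: 9.67
eef_pos: [0.5328, -0.2298, 0.0489]
tcp_rot: [[0.081, 0.997, 0.001], [0.997, -0.081, -0.0], [-0.0, 0.001, -1.0]]
wrist_force: [-2.3, 2.3, 9.0]
finger_gap: 0.0002
gripper_force: 4.2
```

{"op": "send_rows", "data": {
  "commands": "0 0 -0.006 0 0 0 -1;0 0 -0.02 0 0 0 -1;0 0 -0.04 0 0 0 -1;0 0 -0.07 0 0 0 -1;0.01 0 -0.1 0 0 0 -1;0.04 -0.02 -0.13 0 0 0 -1;0.07 -0.05 -0.15 0 0 0 -1;0.1 -0.08 -0.16 0 0 0 -1;0.12 -0.11 -0.16 0 0 0 -1;0.12 -0.11 -0.16 0 0 0 -1;0.12 -0.11 -0.16 0 0 0 -1"
}}

```text
clock: 10.58
eef_pos: [0.4313, -0.1, 0.2094]
tcp_rot: [[0.079, 0.997, 0.001], [0.997, -0.079, -0.0], [-0.0, 0.001, -1.0]]
wrist_force: [1.3, -0.2, 1.0]
finger_gap: 0.0001
gripper_force: 0.0
```

```bash
python3 -c "
from h import *
import cv2
s=capture('side')[185:255,300:390];t=capture('top')[160:250,300:400]
a=cv2.resize(s,(560,436),interpolation=2);b=cv2.resize(t,(560,504),interpolation=2)
cv2.imwrite('pics/s3.png',a[:,:,::-1]);cv2.imwrite('pics/t3.png',b[:,:,::-1]);print(here())"
```

```text
(10.6833, np.float64(-0.0462), np.float64(-0.1083), np.float64(0.1918), array([-0.14,  0.2 , -1.19]), 0.00025850088044902114)
```

View pics/s3.png

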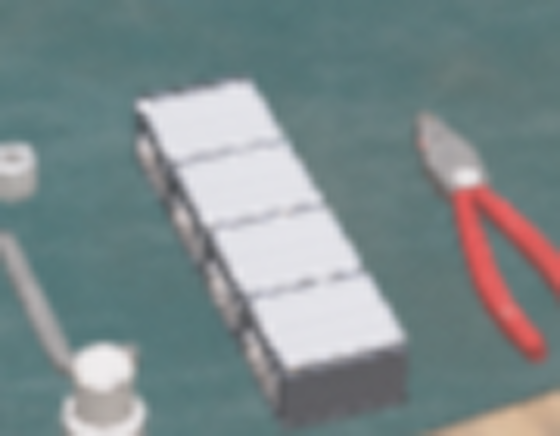

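View pics/t3.png

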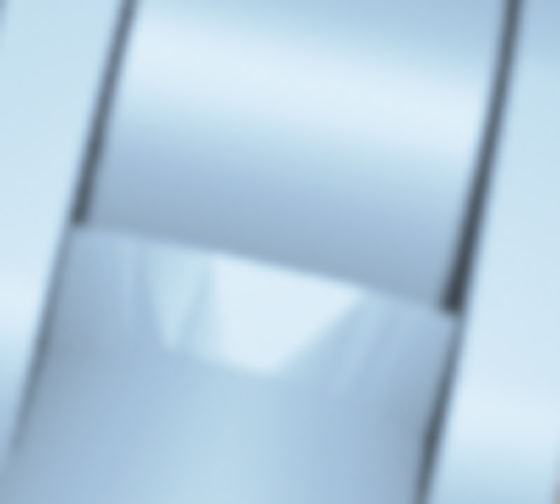

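The side crop shows all four lids flat, from (200,110) to (330,320), with the box, nut, hex key, stub and pliers unmoved. The top view is blocked by the arm. The gripper is clear, so I'm handing in.

```bash
python3 -c "
from station import *
print(hand_in())"
```

```text
the job is handed in; nothing more can be done
None
```

All four lids were pressed fully shut in order, from the wire-loop end to the plain end, with readings of about 9 N on each; I lifted the fingertips between lids instead of sliding, the last side view showed box and neighbours in place, and I handed the job in at about 10.7 s (no verdict returned).

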